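# Sort two bench parts through a selector shutter

### The arm

A 6-joint arm with a two-finger parallel gripper is mounted at the origin on a cart in front of the work surface, level with it; the furniture and walls round the work are solid. World frame = base frame: x ahead of the robot, y to its left, z up, the work surface at z = 0. Lengths are in m, angles in rad, forces in N, time in s.
With the tool pointing down it reaches from about 0.3 to 0.775 m from the base axis. Payload 14.6 kg.
Tool frame: the origin (TCP) lies between the finger pads, 19 mm behind the fingertips; this is the grasp point; z points along the fingers, y is the line along which they close (so a half turn about z gives the same grasp; the last joint's range is limited). The gripper opens to 94 mm and grips with 3 to 60 N. Pads are 16 mm wide; open, the fingers measure 119 mm over their backs; the gripper's body (75 mm by 177 mm) begins 78 mm behind the grasp point.
Start: joints at [1.202, 0.3, 1.521, -0, 1.321, -0.067], TCP at [0.163, 0.525, 0.224] pointing down, gripper open.
Joint ranges: [-3.03, 3.03], [-0.79, 2.21], [0.23, 2.52], [-1.04, 4.18], [0, 3.07], [-2.55, 2.55]. Speed limits (rad/s): [2.22, 2.22, 2.57, 3.14, 3.14, 3.14].

### API

Orientations are given as [roll, pitch, yaw] about the fixed x, y, z axes, in that order (R = Rz(yaw) Ry(pitch) Rx(roll)).
In Python, from station import ctrl, camera, camera_info, finder gives the robot as it stands.
- The arm moves only by the tool carry_out, never from a script. Its argument "motion" is a list of rows, each a list of 2 entries, a list of its own where there are three numbers: the shift along the tool's x, y, z as a fraction of full scale, then the turn about the tool's z as a fraction of full scale. A call has 1 to 12 rows; each row is the pose to reach, as a shift and turn from the pose commanded when the call began, along the tool's axes at that moment, turning the shorter way round; what a row does not reach only later rows make up. Full scale, the value 1, is 200 mm for a shift and 360 degrees for a turn. A row lasts 1/10 s, in which the tool goes at most 50 mm and 8.59 degrees, less where a joint would pass 70% of its speed; a pose out of reach is approached as far as the arm can. A call with a number of a shift or a turn outside -1 to 1 is refused whole. A call with a gripper value outside its range is refused whole. "hand" is the closure, from -1 (fully open) to 1 (shut), set as the call begins (left out, the last holds). The fingers move at their own pace and stop on an object; "force" is the grip in N (left out, the last holds). Time passes only in rows, so rows that repeat a pose let the fingers close. It gives the time, the measured TCP pose, the force, the opening and the grip force at its end, in the units of the state.
- ctrl.get_obs(): the state, without advancing time (a new reading comes with each control period).
- camera(name): name is "scene" or "side" or "wrist"; returns (picture, depth): 420x560x3 uint8, blue, green, red; 420x560 float32, m along the optical axis (not along the pixel's ray), 0 where there is no reading.
- camera_info(name): a dict with "camera_matrix" (3x3 intrinsics, pixels), "origin" and "attitude" of the camera in the world. Camera axes: x right, y down, z forward; pixel columns grow to the right and rows downward; lengths in m; the calibration is good to about 2 mm. A picture is of the moment at which its call begins: read the wrist's pose just before it. camera_info takes no time and is no camera call; for the wrist camera it gives the pose at the moment of the call.
- ctrl.hand_in(): hands the job in; it is judged then, once.
Trained networks look in the newest picture that a camera, given by its name, has taken for a name from the list of things; names that differ only in an ending like _2 or _b are one class to them, and where a whole thing is asked for, a point or a joint stands for the part that bears it (a point fixed in the world has none). Each returns a list of dicts, best first, with "conf" (0 to 1); they miss things now and then, are a little off and sometimes report something else, mostly with a low value. They report only what shows in the picture. A call takes as long as a camera call. They do not tell look-alikes from the thing itself.
- finder.boxes_of(camera, query): "location" ([column, row] in pixels, amid what is visible of it).
- finder.cut_out(camera, query): "mask" (420x560 bool, what is visible of it) and "location" ([column, row] in pixels, amid what is visible of it).
- finder.pinpoint(camera, query): "location" ([column, row] in pixels: a listed point, or the origin of a listed thing).
The state is a dict: "time_s": time; "qpos": joint angles; "joint_vel": joint speeds; "tau": joint torques, N m; "ee_pos": TCP position; "eef_rot": TCP orientation; "force": force on the tool from outside, world axes, zero at the start; "moment": the same for the moment, N m; "grip_width": finger opening in m; "grip_force": force on a finger pad.
Only numpy, scipy, OpenCV 4.12 (cv2) and the standard library are available. Lean on these libraries where they do the work, as an engineer would, in place of code of your own. Each camera call takes 0.05 s, during which the arm holds its last target. There are 200 camera calls.

### The job

Sort the loose parts behind the motor rig into the two-bay sorter to its left: slide the shutter by its black grip fully to the left stop and put the cap screw in the right-hand bay that this opens. Then slide the shutter fully back to the right stop, which covers the screw, and stand the relay upright in the left-hand bay. Move the shutter by its grip only, do not push on its thin plate, and leave the bottle, the connector hood and the shaft coupling where they stand.

Things in the scene. Friction and masses are not known exactly. Their poses are not given: they have to be found in the camera images.
- sorter: Fixed grey sheet-metal parts sorter; sizes in mm in its own frame: 162 deep (x -52 to 110), 196 wide (y), 157 high. Origin on the bench, z up, +y to the left seen from the robot; its open front (-x) looks roughly toward the robot (yaw 0.15 to 0.6). In front two open bays; behind them a solid deck (x 42 to 110, top z 36) on which the shutter runs, under a canopy.
- canopy (a point): Middle of the front edge of the sorter's flat canopy (sorter frame x 60, y 0, z 150 mm, underside). It spans the full width, back to a plate at x 106; top z 157. It hangs right over the shutter grip, so a tool pointing straight down cannot reach the grip: come from the front, tool tilted 35 to 45 degrees in the sorter's x-z plane. The ends under it are open.
- shutter (a joint): Sliding aluminium shutter: m along the sorter's +y. 0 = right stop (right bay covered, left bay open), 0.096 = left stop (left bay covered, right bay open); starts in between. Plate 3 mm thick, its top at z 41 of the sorter, x -49 to +91, 100 mm wide in y, with a front ridge up to z 45. Stays where left; friction about 6 N; rigid stops.
- grip (a point): Point on the axis of the shutter's black upright grip, 20 mm below its top; at x = 62, y = -48 + shutter travel, z = 71 mm in the sorter's frame, moves with the shutter. The grip is a bar 14 (x) x 12 (y) mm, from the plate (z 41) up to z 91 mm; pinch it across its 12 mm (along the sorter's y).
- right_bay (a point): Centre of the right bay's floor (sorter frame x -3, y -48, z 14 mm). The bay spans x -48 to +42, y -94 to -2; walls 4 mm thick, rims at z 36 mm.
- left_bay (a point): Centre of the left bay's floor (sorter frame x -3, y +48, z 14 mm). The bay spans x -48 to +42, y +2 to +94; walls 4 mm thick, rims at z 36 mm.
- screw: Black steel M8 cap screw lying on its side, 13 x 32 x 13 mm, long along its y; origin at the centre of its underside. About 14 g.
- relay: Small clear plug-in relay on a black base, standing upright, a box 36 (x) x 28 (y) x 48 mm high; origin at the centre of its underside, z up. About 50 g.
- motor_rig: Fixed test rig of two black motors with a light metal bridge between, between robot and parts. In mm from its origin, along its axes (as the world's): left motor x -87 to 41, y 61 to 276; bridge x -99 to 99, y -51 to 61; right motor x -47 to 81, y -276 to -51; all up to z 142. The cable and plug at its left end are no obstacle.
- bottle: Bystander: small plastic bottle with a blue cap, standing, 44 mm across, 84 mm high; origin at the centre of its underside.
- hood: Bystander: small grey D-shaped connector hood lying flat, 42 x 34 x 18 mm; origin on its underside.
- coupling: Bystander: aluminium clamp coupling standing on end, 43 x 40 mm across, 34 mm high; origin at the centre of its underside.
There are look-alikes about, which are no part of the job. Leave any green or purple look-alike of the relay alone.

How it is judged:
On the way, in this order (a step that is already met when the one before it is completed fails the run):
1. the shutter stands at its left stop (within 3.5 mm), the right bay open (value of joint shutter above 0.0925 m), for 0.2 s.
2. the cap screw lies in the right bay (x of screw in the frame of sorter between -0.048 and 0.042 m and y of screw in the frame of sorter between -0.094 and -0.002 m and z of screw in the frame of sorter below 0.03 m and value of joint shutter above 0.0925 m), for 0.2 s.
3. the shutter stands at its right stop (within 3.5 mm), over the screw (x of screw in the frame of sorter between -0.048 and 0.042 m and y of screw in the frame of sorter between -0.094 and -0.002 m and z of screw in the frame of sorter below 0.03 m and value of joint shutter below 0.0035 m), for 0.2 s.
4. the relay stands upright in the left bay (x of relay in the frame of sorter between -0.048 and 0.042 m and y of relay in the frame of sorter between 0.002 and 0.094 m and z of relay in the frame of sorter below 0.03 m and angle between relay's own z axis and vertical below 0.2 rad), for 0.2 s.
At the end, for the whole second after the job is handed in: The shutter is within 3.5 mm of its right stop, the cap screw lies at rest in the covered right bay (its origin inside its walls and under 30 mm above the bench), and the relay stands at rest in the open left bay (likewise), upright within 0.2 rad (all of step 3 and all of step 4 and linear speed of each of screw, relay below 0.02 m/s); the robot touches nothing.
It fails at once if the bottle is moved more than 20 mm (distance of bottle from where it was at the start of the episode above 0.02 m).
It fails at once if the hood is moved more than 20 mm (distance of hood from where it was at the start of the episode above 0.02 m).
It fails at once if the coupling is moved more than 20 mm (distance of coupling from where it was at the start of the episode above 0.02 m).
It fails at once if the fingers push on the shutter's plate with more than 5 N (contact force between shutter_c0 and the fingers above 5 N).
It also fails if it takes over 72 s, if anything falls off the work surface, if the arm or the gripper's body presses on something with over 40 N, if the wrist force passes 120 N, or if a joint passes its speed limit or range.

## Working session

There is one attempt and no reset: what is moved stays moved. The work goes in short steps, Python scripts to look and compute and a tool call to move; the robot and the scene stay as the last step left them, time stands still between calls to the robot, and variables do not carry over. Pictures are saved under pics/ and viewed, at most 10 in all, crops included, and the job is handed in when it is done.

Besides the shell and the picture viewer there is one more tool, called after ">>>" as name([rows], argument=value, ...), one row to a line, values as JSON. carry_out: Moves the arm, as the interface text tells. Its arguments: {"type":"object","properties":{"motion":{"type":"array","items":{"type":"array"}},"hand":{"type":"number"},"force":{"type":"number"}},"required":["motion"]}

```bash
ls; mkdir -p pics; python3 - <<'E'
from station import ctrl,camera,camera_info,finder
import cv2,numpy as np
print(ctrl.get_obs())
for n in ["scene","side","wrist"]:
    p,d=camera(n); cv2.imwrite(f"pics/{n}0.png",p); np.save(f"pics/{n}0.npy",d)
    i=camera_info(n); print(n,{k:np.round(v,4).tolist() for k,v in i.items()})
ims=[cv2.imread(f"pics/{n}0.png") for n in ["scene","side"]]
for n in ["scene","side"]:
    for q in ["sorter","canopy","grip","shutter","right_bay","left_bay","screw","relay","motor_rig","bottle","hood","coupling"]:
        r=finder.pinpoint(n,q); print(n,q,[(np.round(x["location"]).tolist(),round(x["conf"],2)) for x in r[:4]])
E
```

```text
pics
{'time_s': 0.0, 'qpos': array([ 1.20240248e+00,  3.00465652e-01,  1.52155401e+00, -1.84035760e-06,
        1.32070835e+00, -6.66009139e-02]), 'joint_vel': array([-0.00181965, -0.00068937, -0.00045661, -0.00085183, -0.00096282,
        0.00213973]), 'tau': array([-3.32076461e-04, -5.31809556e+01, -3.52738738e+01,  7.07636238e-02,
        2.44671892e-02, -7.56633949e-05]), 'ee_pos': array([0.16339765, 0.5249241 , 0.22370076]), 'eef_rot': array([-3.14045969e+00, -7.37813255e-05,  2.83980014e+00]), 'force': array([-0.35955551,  0.42055617, -0.29461188]), 'moment': array([ 0.01252911,  0.02477645, -0.04386169]), 'grip_force': 0.0, 'grip_width': 0.09407750048499373}
scene {'camera_matrix': [[419.0569, 0.0, 279.8907], [0.0, 419.0569, 208.5607], [0.0, 0.0, 1.0]], 'origin': [0.7221, -0.2989, 0.8877], 'attitude': [-2.6465, 0.0023, 0.3319]}
side {'camera_matrix': [[381.5519, 0.0, 282.2013], [0.0, 381.5519, 204.8634], [0.0, 0.0, 1.0]], 'origin': [0.4616, 0.8343, 0.566], 'attitude': [-2.1119, 0.0145, -2.9623]}
wrist {'camera_matrix': [[298.545, 0.0, 283.833], [0.0, 298.545, 209.3166], [0.0, 0.0, 1.0]], 'origin': [0.0956, 0.5476, 0.3847], 'attitude': [2.8904, 0.0019, 1.2687]}
scene sorter [([275.0, 158.0], 0.95)]
scene canopy []
scene grip []Traceback (most recent call last):
  File "<stdin>", line 10, in <module>
ValueError: it knows: bottle, canopy, coupling, grip, hood, left_bay, motor_rig, relay, right_bay, screw, sorter
```

```bash
ls -la pics
```

```text
total 3856
drwxr-xr-x 2 agent agent   4096 Nov 29 19:51 .
drwxr-xr-x 3 agent agent   4096 Nov 29 19:50 ..
-rw-r--r-- 1 agent agent 940928 Nov 29 19:50 scene0.npy
-rw-r--r-- 1 agent agent 378936 Nov 29 19:50 scene0.png
-rw-r--r-- 1 agent agent 940928 Nov 29 19:51 side0.npy
-rw-r--r-- 1 agent agent 399929 Nov 29 19:51 side0.png
-rw-r--r-- 1 agent agent 940928 Nov 29 19:51 wrist0.npy
-rw-r--r-- 1 agent agent 327863 Nov 29 19:51 wrist0.png
```

```bash
cat > h.py <<'E'
from station import ctrl,camera,camera_info,finder
import cv2,numpy as np
from scipy.spatial.transform import Rotation as R
def pose(i): return R.from_euler('xyz',i["attitude"]).as_matrix(),np.array(i["origin"])
def deproj(i,uv,z):
    Rm,o=pose(i); K=np.array(i["camera_matrix"]); uv=np.atleast_2d(uv).astype(float)
    p=np.c_[(uv-K[[0,1],2])/K[0,0],np.ones(len(uv))]*np.reshape(z,(-1,1)); return p@Rm.T+o
def onplane(i,uv,h):
    Rm,o=pose(i); d=deproj(i,uv,1.)[0]-o; return o+d*(h-o[2])/d[2]
def proj(i,P):
    Rm,o=pose(i); K=np.array(i["camera_matrix"]); c=(np.atleast_2d(P)-o)@Rm
    return c[:,:2]/c[:,2:]*K[0,0]+K[[0,1],2]
E
python3 - <<'E'
from h import *
for n in ["scene","side"]:
    i=camera_info(n)
    d=np.load(f"pics/{n}0.npy")
    for q in ["sorter","canopy","grip","right_bay","left_bay","screw","relay","motor_rig","bottle","hood","coupling"]:
        r=finder.pinpoint(n,q)
        for x in r[:4]:
            if x["conf"]<.3: continue
            u,v=x["location"]; h={"canopy":.15,"grip":.071,"right_bay":.014,"left_bay":.014}.get(q,0)
            print(n,q,np.round([u,v]),round(x["conf"],2),np.round(onplane(i,(u,v),h),3),"surf",np.round(deproj(i,(u,v),d[int(v),int(u)])[0],3))
E
python3 - <<'E'
import cv2,numpy as np
a=[cv2.imread(f"pics/{n}0.png") for n in ["scene","side"]]
for n,x in zip("ab",a): cv2.imwrite(f"pics/v{n}.png",cv2.resize(x,(800,600)))
E
```

```text
scene sorter [275. 158.] 0.95 [0.503 0.291 0.   ] surf [0.513 0.265 0.038]
scene right_bay [272. 170.] 0.84 [0.512 0.242 0.014] surf [0.511 0.243 0.012]
scene left_bay [278. 141.] 0.93 [0.498 0.333 0.014] surf [0.505 0.313 0.042]
scene screw [299. 340.] 0.6 [ 0.702 -0.125  0.   ] surf [ 0.702 -0.126  0.009]
scene relay [352. 307.] 0.81 [ 0.787 -0.022  0.   ] surf [ 0.784 -0.036  0.044]
scene relay [329. 265.] 0.68 [0.715 0.054 0.   ] surf [0.715 0.047 0.018]
scene relay [312. 293.] 0.64 [ 0.698 -0.02   0.   ] surf [ 0.699 -0.035  0.046]
scene bottle [294. 244.] 0.97 [0.626 0.077 0.   ] surf [0.633 0.051 0.06 ]
scene hood [254. 349.] 0.61 [ 0.621 -0.171  0.   ] surf [ 0.622 -0.173  0.012]
scene coupling [271. 296.] 0.63 [ 0.615 -0.057  0.   ] surf [ 0.619 -0.066  0.032]
scene coupling [311. 289.] 0.58 [ 0.693 -0.013  0.   ] surf [ 0.694 -0.027  0.044]
side sorter [314. 308.] 0.91 [0.505 0.289 0.   ] surf [0.502 0.327 0.039]
side canopy [281. 250.] 0.78 [0.565 0.305 0.15 ] surf [0.564 0.313 0.156]
side grip [281. 289.] 0.81 [0.563 0.322 0.071] surf [0.561 0.333 0.081]
side right_bay [312. 288.] 0.8 [0.514 0.248 0.014] surf [0.512 0.274 0.038]
side left_bay [319. 321.] 0.93 [0.491 0.333 0.014] surf [0.49  0.357 0.04 ]
side screw [266. 195.] 0.54 [ 0.696 -0.139  0.   ] surf [ 0.696 -0.141 -0.001]
side relay [239. 233.] 0.89 [0.724 0.063 0.   ] surf [0.72  0.074 0.008]
side relay [260. 219.] 0.73 [ 0.682 -0.008  0.   ] surf [0.623 0.22  0.153]
side relay [226. 215.] 0.49 [ 0.783 -0.013  0.   ] surf [ 0.779 -0.003  0.007]
side motor_rig [317. 324.] 0.62 [0.494 0.33  0.   ] surf [0.493 0.342 0.013]
side motor_rig [316. 311.] 0.31 [0.501 0.298 0.   ] surf [0.498 0.336 0.04 ]
side hood [296. 191.] 0.7 [ 0.612 -0.181  0.   ] surf [ 0.609 -0.162  0.011]
side coupling [289. 210.] 0.67 [ 0.614 -0.067  0.   ] surf [ 0.61  -0.046  0.013]
```

View pics/scene0.png

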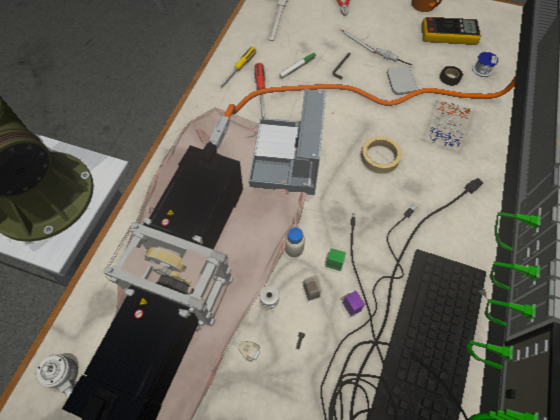

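View pics/side0.png

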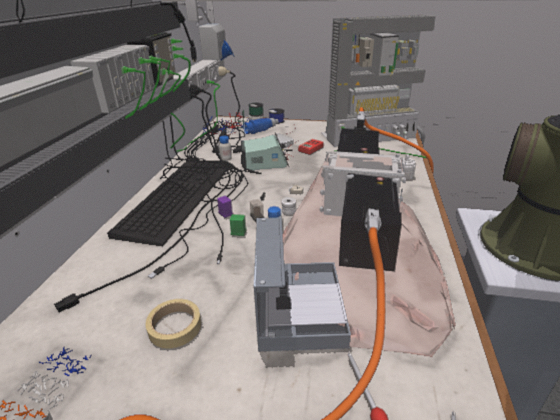

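```bash
python3 - <<'E'
from h import *
def cloud(n):
    d=np.load(f"pics/{n}0.npy"); i=camera_info(n); v,u=np.mgrid[0:420,0:560]; m=d>0
    return deproj(i,np.c_[u[m],v[m]],d[m]), np.c_[u[m],v[m]]
for n in ["scene","side"]:
    P,uv=cloud(n)
    c=P[(abs(P[:,2]-.156)<.006)&(abs(P[:,0]-.57)<.13)&(abs(P[:,1]-.28)<.14)]
    r=cv2.minAreaRect((c[:,:2]*1000).astype(np.float32)); print(n,"canopy",len(c),r,c[:,2].mean())
    # rig
    c=P[(abs(P[:,2]-.138)<.012)&(P[:,0]<.5)&(P[:,0]>.1)]
    for lo in np.arange(-.5,.5,.05):
        s=c[(c[:,1]>=lo)&(c[:,1]<lo+.05)]
        if len(s)>5: print(n,"rig y%.2f"%lo,len(s),np.round([*np.percentile(s[:,0],[2,98]),s[:,2].mean()],3))
    for name,xy,hh in [("relay",(.695,-.025),.03),("screw",(.70,-.13),.003)]:
        c=P[(abs(P[:,0]-xy[0])<.035)&(abs(P[:,1]-xy[1])<.035)&(P[:,2]>hh)&(P[:,2]<.07)]
        if len(c)>5:
            print(n,name,len(c),cv2.minAreaRect((c[:,:2]*1000).astype(np.float32)),np.round(np.percentile(c[:,2],[5,50,95]),3))
for q in ["screw","relay","grip","sorter"]:
    for n in ["scene","side"]:
        if q in("screw","relay"): finder
i=camera_info("scene"); d=np.load("pics/scene0.npy")
p=cv2.imread("pics/scene0.png")
for r in finder.cut_out("scene","screw")[:1]:
    m=r["mask"]; v,u=np.nonzero(m); q=np.array([onplane(i,(a,b),.0065)[:2] for a,b in zip(u,v)])
    print("screw mask",len(q),cv2.minAreaRect((q*1000).astype(np.float32)),q.mean(0))
for r in finder.cut_out("scene","relay")[:4]:
    m=r["mask"]; print(r["conf"],r["location"],m.sum(),p[m].mean(0))
cv2.imwrite("pics/crop1.png",cv2.resize(p[235:360,235:380],None,fx=5,fy=4.8,interpolation=cv2.INTER_CUBIC)[:600,:800])
E
```

```text
scene canopy 1533 ((585.4005126953125, 306.8072509765625), (49.76043701171875, 198.6273956298828), 12.199451446533203) 0.15354226903485274
scene rig y-0.40 787 [0.372 0.488 0.135]
scene rig y-0.35 2233 [0.376 0.492 0.135]
scene rig y-0.30 2125 [0.378 0.492 0.135]
scene rig y-0.25 1939 [0.38  0.493 0.135]
scene rig y-0.20 2057 [0.337 0.496 0.138]
scene rig y-0.15 1315 [0.323 0.498 0.145]
scene rig y-0.10 1385 [0.322 0.498 0.143]
scene rig y-0.05 1354 [0.339 0.473 0.137]
scene rig y-0.00 1241 [0.345 0.459 0.135]
scene rig y0.05 1156 [0.346 0.46  0.135]
scene rig y0.10 1041 [0.345 0.462 0.136]
scene rig y0.15 309 [0.346 0.464 0.135]
scene relay 248 ((694.041015625, -17.26892852783203), (27.082460403442383, 34.359378814697266), 36.54586410522461) [0.035 0.047 0.049]
scene screw 74 ((699.9182739257812, -134.27127075195312), (48.68992233276367, 12.62346076965332), 83.09942626953125) [0.006 0.009 0.012]
side canopy 1987 ((586.6097412109375, 307.8477478027344), (50.06219482421875, 198.8726043701172), 12.082913398742676) 0.15442581499945987
side rig y-0.40 108 [0.375 0.489 0.136]
side rig y-0
[... 265 characters left out ...]
9]
side rig y-0.00 530 [0.346 0.458 0.136]
side rig y0.05 515 [0.347 0.46  0.136]
side rig y0.10 560 [0.345 0.461 0.136]
side rig y0.15 417 [0.347 0.464 0.134]
side rig y0.25 57 [0.389 0.406 0.144]
side rig y0.30 76 [0.387 0.401 0.133]
side relay 146 ((693.6932983398438, -15.50933837890625), (28.23837661743164, 36.27986145019531), 36.12995147705078) [0.031 0.046 0.05 ]
side screw 27 ((708.6796264648438, -131.9614715576172), (53.79061508178711, 32.64842987060547), 73.3272476196289) [0.003 0.009 0.013]
0.84 [333.1, 260.4] 296 [ 66.04054054 118.47972973  61.84459459]
0.64 [312.0, 291.1] 310 [ 89.48387097 100.59677419 107.84516129]
0.61 [351.2, 305.7] 352 [121.87215909  69.59943182 105.52556818]
```

View pics/crop1.png

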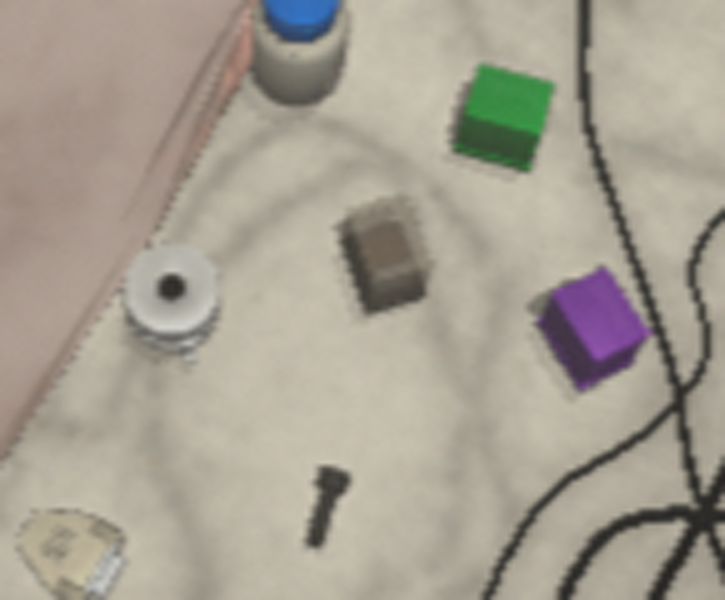

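Clear/grey relay on a dark base at scene (312,288), crop (385,255), fits the description. The green (335,259) and purple (352,302) ones are look-alikes. The screw is at (300,340). Next I check finger geometry in the wrist view, since moves only allow a straight-down tool.

View pics/wrist0.png

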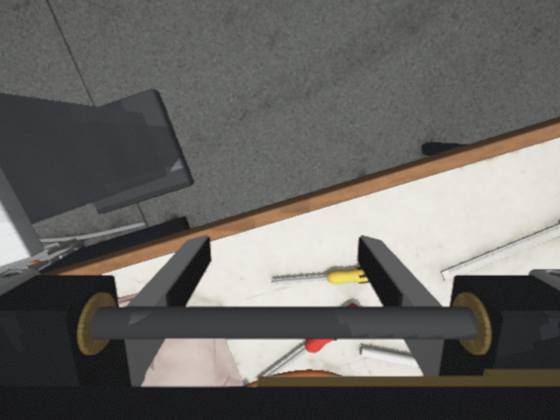

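```bash
cat >> h.py <<'E'
Y=0.2125; SO=np.array([.503,.2893,0]); SR=R.from_euler('z',Y).as_matrix()
def s2w(p): return SO+SR@np.array(p)
def w2s(p): return SR.T@(np.array(p)-SO)
def plan(targets,yaw):
    """tool-axis fractions from current measured pose to world targets, tool yaw wanted"""
    o=ctrl.get_obs(); T=R.from_euler('xyz',o["eef_rot"]).as_matrix()
    dy=(yaw-o["eef_rot"][2]+np.pi)%(2*np.pi)-np.pi
    print("t",o["time_s"],"tcp",np.round(o["ee_pos"],4),"rot",np.round(o["eef_rot"],3),"sorter",np.round(w2s(o["ee_pos"]),4),"F",np.round(o["force"],1),"w",o["grip_width"])
    for t in targets: print(np.round(t,4),"->",np.round((T.T@(np.array(t)-o["ee_pos"]))/.2,4),"turn",round(-dy/(2*np.pi),4))
E
python3 - <<'E'
from h import *
plan([s2w([.02,.02,.224]),s2w([.02,.02,.12]),s2w([.049,.02,.1])],Y-np.pi)
E
```

```text
t 1.5 tcp [0.1635 0.5251 0.2242] rot [ 3.142 -0.     2.84 ] sorter [-0.2822  0.3021  0.2242] F [0.5 0.2 0.6] w 0.09388281842189147
[0.5183 0.3131 0.224 ] -> [-2.0093e+00 -4.8510e-01  1.1000e-03] turn -0.0818
[0.5183 0.3131 0.12  ] -> [-2.0093 -0.4851  0.5211] turn -0.0818
[0.5467 0.3192 0.1   ] -> [-2.1355 -0.4138  0.6211] turn -0.0818
```

>>> carry_out([
  [[-0.25,-0.06,-0.1],-0.02],
  [[-0.5,-0.12,-0.1],-0.04],
  [[-0.75,-0.18,-0.1],-0.06],
  [[-1,-0.25,-0.1],-0.082],
  [[-1,-0.25,-0.1],-0.082],
  [[-1,-0.25,-0.1],-0.082],
], hand=0.36, force=20)

```text
time_s: 2.1
ee_pos: [0.3407, 0.4171, 0.2442]
eef_rot: [-3.142, -0.0, -2.932]
force: [-0.5, 1.5, 1.1]
grip_width: 0.0492
grip_force: 0.0
```

```bash
python3 - <<'E'
from h import *
plan([s2w([.02,.02,.22]),s2w([.02,.02,.12]),s2w([.040,.02,.089])],Y-np.pi)
E
```

```text
t 2.1 tcp [0.3407 0.4171 0.2442] rot [-3.142 -0.    -2.932] sorter [-0.1317  0.1592  0.2442] F [-0.5  1.5  1.1] w 0.0492138905655647
[0.5183 0.3131 0.22  ] -> [-0.7607 -0.6937  0.1208] turn -0.0005
[0.5183 0.3131 0.12  ] -> [-0.7608 -0.6937  0.6208] turn -0.0005
[0.5379 0.3173 0.089 ] -> [-0.8608 -0.6934  0.7758] turn -0.0005
```

>>> carry_out([
  [[-0.2,-0.18,0.1],0],
  [[-0.4,-0.36,0.12],0],
  [[-0.6,-0.54,0.12],0],
  [[-0.76,-0.69,0.2],0],
  [[-0.76,-0.69,0.4],0],
  [[-0.76,-0.69,0.4],0],
  [[-0.76,-0.69,0.4],0],
])

```text
time_s: 2.8
ee_pos: [0.5161, 0.3166, 0.1647]
eef_rot: [-3.142, -0.001, -2.928]
force: [-0.7, 1.2, 0.6]
grip_width: 0.0302
grip_force: 0.0
```

```bash
python3 - <<'E'
from h import *
i=camera_info("wrist"); p,d=camera("wrist"); cv2.imwrite("pics/w1.png",p)
print(i["origin"],i["attitude"])
for q,h in [("grip",.071),("canopy",.15),("right_bay",.014),("left_bay",.014),("sorter",0)]:
    for x in finder.pinpoint("wrist",q)[:2]: print(q,x["conf"],np.round(x["location"]),w2s(onplane(i,x["location"],h)).round(4))
v,u=np.mgrid[0:420,0:560]; m=d>0; P=(deproj(i,np.c_[u[m],v[m]],d[m])-SO)@SR
for nm,s in [("griptop",(abs(P[:,2]-.09)<.006)&(abs(P[:,0]-.062)<.015)&(abs(P[:,1])<.1)),("gripbody",(P[:,2]>.05)&(P[:,2]<.088)&(abs(P[:,0]-.06)<.012)&(abs(P[:,1])<.1)),("canopy",(abs(P[:,2]-.156)<.006)&(P[:,0]>.04)&(P[:,0]<.12)&(abs(P[:,1])<.11))]:
    if s.sum(): print(nm,s.sum(),np.percentile(P[s],[1,50,99],axis=0).round(4).tolist())
plan([],Y-np.pi)
E
```

```text
[0.44681355 0.30250751 0.32565787] [2.89210421e+00 9.21846258e-04 1.78415759e+00]
grip 0.6 [289. 264.] [0.0653 0.0298 0.071 ]
canopy 0.69 [250. 312.] [0.0634 0.0019 0.15  ]
right_bay 0.9 [217. 181.] [-0.0032 -0.0458  0.014 ]
left_bay 0.94 [308. 185.] [0.001  0.0502 0.014 ]
sorter 0.93 [264. 182.] [0.0001 0.0021 0.    ]
sorter 0.56 [305. 184.] [0.0024 0.0482 0.    ]
griptop 241 [[0.0574, 0.0196, 0.0842], [0.0626, 0.0248, 0.091], [0.0709, 0.0309, 0.0929]]
gripbody 215 [[0.0571, 0.0193, 0.0512], [0.0579, 0.0248, 0.0718], [0.0596, 0.0311, 0.0878]]
canopy 3829 [[0.0804, -0.0966, 0.1531], [0.0953, 0.0193, 0.1544], [0.1099, 0.0544, 0.1566]]
t 3.1 tcp [0.5171 0.3161 0.1657] rot [ 3.141e+00  2.000e-03 -2.927e+00] sorter [0.0195 0.0232 0.1657] F [-0.1  0.4  0.1] w 0.02957784389916728
```

View pics/w1.png

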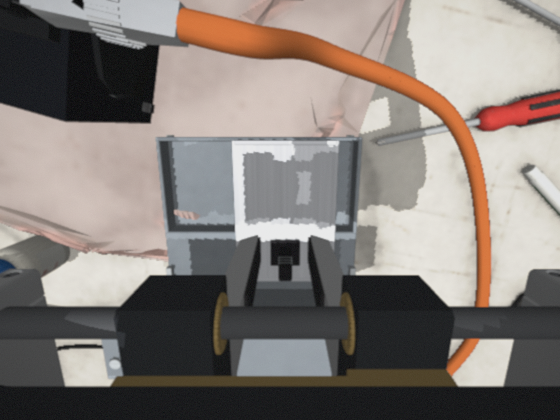

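>>> carry_out([
  [[-0.05,0.01,0.15],0],
  [[-0.1,0.01,0.3],0],
  [[-0.1,0.01,0.375],0],
  [[-0.13,0.01,0.375],0],
  [[-0.15,0.01,0.375],0],
  [[-0.155,0.01,0.375],0],
  [[-0.16,0.01,0.375],0],
  [[-0.16,0.01,0.375],0],
])

```text
time_s: 3.9
ee_pos: [0.5484, 0.3242, 0.0901]
eef_rot: [3.141, 0.001, -2.928]
force: [0.3, 0.6, 0.6]
grip_width: 0.0299
grip_force: 0.0
```

```bash
python3 - <<'E'
from h import *
plan([],Y-np.pi)
E
```

```text
t 3.9 tcp [0.5484 0.3242 0.0901] rot [ 3.141e+00  1.000e-03 -2.928e+00] sorter [0.0518 0.0245 0.0901] F [0.3 0.6 0.6] w 0.029855003700914054
```

>>> carry_out([
  [[-0.005,0,0],0],
  [[-0.01,0,0],0],
  [[-0.01,0,0],0],
])

```text
time_s: 4.2
ee_pos: [0.5502, 0.3244, 0.0893]
eef_rot: [3.142, 0.0, -2.928]
force: [0.2, 0.5, -0.5]
grip_width: 0.0298
grip_force: 0.0
```

>>> carry_out([
  [[0,0.02,0],0],
  [[0,0.04,0],0],
  [[0,0.06,0],0],
  [[0,0.08,0],0],
  [[0,0.1,0],0],
  [[0,0.1,0],0],
])

```text
time_s: 4.8
ee_pos: [0.5459, 0.3441, 0.0892]
eef_rot: [-3.141, -0.0, -2.928]
force: [0.3, -2.0, 0.6]
grip_width: 0.0299
grip_force: 1.2
```

>>> carry_out([
  [[0,0.02,0],0],
  [[0,0.04,0],0],
  [[0,0.06,0],0],
  [[0,0.07,0],0],
  [[0,0.075,0],0],
  [[0,0.075,0],0],
])

```text
time_s: 5.4
ee_pos: [0.5433, 0.3566, 0.0891]
eef_rot: [-3.138, -0.001, -2.929]
force: [1.3, -16.8, 3.3]
grip_width: 0.0305
grip_force: 8.2
```

```bash
cat >> h.py <<'E'
def grip(n,ylo=-.1,yhi=.1):
    i=camera_info(n); p,d=camera(n); v,u=np.mgrid[0:420,0:560]; m=d>0; P=(deproj(i,np.c_[u[m],v[m]],d[m])-SO)@SR
    s=(P[:,2]>.052)&(P[:,2]<.093)&(abs(P[:,0]-.06)<.014)&(P[:,1]>ylo)&(P[:,1]<yhi)
    print(n,"grip",s.sum(),np.percentile(P[s],[1,50,99],axis=0).round(4).tolist() if s.sum() else "")
    r=finder.pinpoint(n,"grip")
    for x in r[:2]: print(x["conf"],np.round(x["location"]),w2s(onplane(i,x["location"],.071)).round(4))
    return p,d,i
E
python3 - <<'E'
from h import *
plan([],Y-np.pi)
p,d,i=grip("wrist"); cv2.imwrite("pics/w2.png",p)
E
```

```text
t 5.4 tcp [0.5433 0.3566 0.0891] rot [-3.138e+00 -1.000e-03 -2.929e+00] sorter [0.0536 0.0573 0.0891] F [  1.3 -16.8   3.3] w 0.030530620684304233
wrist grip 1077 [[0.0463, 0.0415, 0.0534], [0.0582, 0.0488, 0.0863], [0.0705, 0.0741, 0.0927]]
0.61 [270. 266.] [0.0664 0.0492 0.071 ]
```

>>> carry_out([
  [[0,-0.035,0],0],
  [[0.06,-0.035,0],0],
  [[0.12,-0.035,-0.1],0],
  [[0.12,-0.035,-0.35],0],
  [[0.12,-0.035,-0.6],0],
  [[0.12,-0.035,-0.8],0],
  [[0.12,-0.035,-0.8],0],
], hand=-1)

```text
time_s: 6.2
ee_pos: [0.5219, 0.3478, 0.2558]
eef_rot: [3.138, 0.009, -2.928]
force: [1.0, -0.1, -0.4]
grip_width: 0.083
grip_force: 0.0
```

```bash
python3 - <<'E'
from h import *
print(ctrl.get_obs()["qpos"].round(3))
p,d,i=grip("side"); cv2.imwrite("pics/s2.png",p)
plan([[.66,-.11,.22]],np.radians(-97))
plan([[.66,-.11,.22]],np.radians(83))
E
```

```text
[ 5.290e-01  4.500e-01  1.244e+00  1.000e-03  1.438e+00 -1.256e+00]
side grip 163 [[0.0566, 0.0419, 0.0524], [0.0633, 0.0528, 0.0771], [0.0695, 0.0555, 0.0918]]
0.86 [279. 302.] [0.0716 0.0513 0.071 ]
t 6.3 tcp [0.5207 0.347  0.2496] rot [ 3.141e+00  1.000e-03 -2.928e+00] sorter [0.0295 0.0526 0.2496] F [-0.1  0.6 -1.3] w 0.09070585351449596
[ 0.66 -0.11  0.22] -> [-0.1958 -2.3807  0.1464] turn -0.1965
t 6.3 tcp [0.5207 0.347  0.2496] rot [ 3.141e+00  1.000e-03 -2.928e+00] sorter [0.0295 0.0526 0.2496] F [-0.1  0.6 -1.3] w 0.09070585351449596
[ 0.66 -0.11  0.22] -> [-0.1958 -2.3807  0.1464] turn 0.3035
```

>>> carry_out([
  [[-0.02,-0.1,0],0.023],
  [[-0.04,-0.2,0],0.046],
  [[-0.06,-0.3,0],0.069],
  [[-0.08,-0.4,0],0.092],
  [[-0.08,-0.5,0],0.115],
  [[-0.08,-0.6,0],0.138],
  [[-0.08,-0.7,0],0.161],
  [[-0.08,-0.8,0],0.184],
  [[-0.08,-0.9,0],0.207],
  [[-0.08,-1,0],0.23],
  [[-0.08,-1,0],0.253],
  [[-0.08,-1,0],0.276],
])

```text
time_s: 7.5
ee_pos: [0.5784, 0.1541, 0.2472]
eef_rot: [-3.139, 0.0, 1.614]
force: [0.1, -0.4, -0.5]
grip_width: 0.0941
grip_force: 0.0
```

```bash
python3 - <<'E'
from h import *
plan([[.66,-.11,.22],[.7,-.133,.2]],np.radians(83))
E
```

```text
t 7.5 tcp [0.5784 0.1541 0.2472] rot [-3.139  0.     1.614] sorter [ 0.0452 -0.1481  0.2472] F [ 0.1 -0.4 -0.5] w 0.09409372014844043
[ 0.66 -0.11  0.22] -> [-1.3368  0.3507  0.1352] turn 0.0263
[ 0.7   -0.133  0.2  ] -> [-1.4603  0.5459  0.2346] turn 0.0263
```

>>> carry_out([
  [[-0.25,0.08,0],0.013],
  [[-0.5,0.16,0],0.026],
  [[-0.75,0.24,0],0.026],
  [[-1,0.32,0.05],0.026],
  [[-1,0.32,0.05],0.026],
])

```text
time_s: 8.0
ee_pos: [0.6528, -0.0463, 0.2357]
eef_rot: [-3.137, 0.0, 1.454]
force: [0.1, 0.4, -0.3]
grip_width: 0.0942
grip_force: 0.0
```

```bash
python3 - <<'E'
from h import *
plan([[.7,-.175,.2]],np.radians(83))
E
```

```text
t 8.0 tcp [ 0.6528 -0.0463  0.2357] rot [-3.137  0.     1.454] sorter [ 0.0756 -0.3596  0.2357] F [ 0.1  0.4 -0.3] w 0.09424931096973169
[ 0.7   -0.175  0.2  ] -> [-0.6116  0.3106  0.1772] turn 0.0008
```

>>> carry_out([
  [[-0.2,0.1,0.06],0],
  [[-0.4,0.2,0.12],0],
  [[-0.6,0.3,0.18],0],
  [[-0.6,0.3,0.18],0],
  [[-0.6,0.3,0.18],0],
  [[-0.6,0.3,0.18],0],
])

```text
time_s: 8.6
ee_pos: [0.6987, -0.1664, 0.203]
eef_rot: [-3.141, -0.0, 1.459]
force: [-0.7, -0.3, -0.1]
grip_width: 0.0937
grip_force: 0.0
```

```bash
python3 - <<'E'
from h import *
i=camera_info("wrist"); p,d=camera("wrist"); cv2.imwrite("pics/w3.png",p)
for x in finder.cut_out("wrist","screw")[:3]:
    m=x["mask"]; v,u=np.nonzero(m); q=np.array([onplane(i,(a,b),.008)[:2] for a,b in zip(u,v)])
    print(x["conf"],x["location"],len(q),cv2.minAreaRect((q*1000).astype(np.float32)),q.mean(0),p[m].mean(0))
for x in finder.pinpoint("wrist","screw")[:2]: print("pin",x["conf"],x["location"],onplane(i,x["location"],0))
g=p.max(2); 
v,u=np.mgrid[0:420,0:560]; P=deproj(i,np.c_[u.ravel(),v.ravel()],d.ravel())
s=(abs(P[:,0]-.7)<.035)&(abs(P[:,1]+.133)<.035)&(P[:,2]>.004)&(P[:,2]<.03)
print(s.sum(),cv2.minAreaRect((P[s,:2]*1000).astype(np.float32)),np.percentile(P[s,2],[5,50,95]))
plan([],np.radians(83))
E
```

```text
0.56 [283.4, 161.3] 262 ((704.0185546875, -125.99549865722656), (34.16292190551758, 13.059724807739258), 86.72737121582031) [ 0.70491288 -0.12507794] [78.95801527 82.19465649 83.75572519]
pin 0.51 [285.0, 163.1] [ 0.70476297 -0.12960941  0.        ]
213 ((705.4329223632812, -125.61325073242188), (12.636710166931152, 31.725019454956055), 5.337919235229492) [0.00788398 0.01054155 0.01349508]
t 8.75 tcp [ 0.6988 -0.1665  0.204 ] rot [3.141 0.    1.459] sorter [ 0.0953 -0.4869  0.204 ] F [-0.2  0.7 -0.9] w 0.09374703490916655
```

View pics/w3.png

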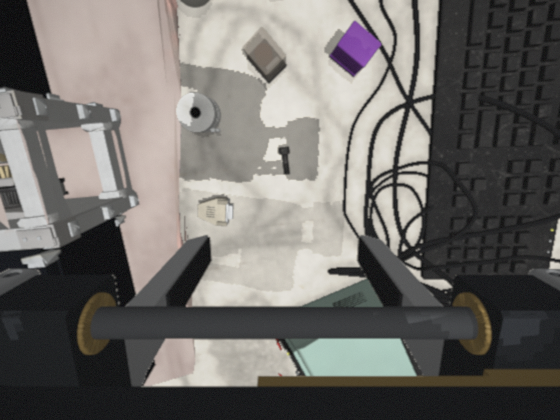

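Screw at (284,158), head at the top (+y); the grey relay is at (265,55) and the hood at (213,210), outside the finger span if partly closed. I grip the head.

```bash
python3 - <<'E'
from h import *
plan([[.704,-.116,.1],[.704,-.116,.0215]],np.radians(94))
E
```

```text
t 8.75 tcp [ 0.6988 -0.1665  0.204 ] rot [3.141 0.    1.459] sorter [ 0.0953 -0.4869  0.204 ] F [-0.2  0.7 -0.9] w 0.09374703490916655
[ 0.704 -0.116  0.1  ] -> [ 0.254  -0.0029  0.5198] turn -0.0289
[ 0.704  -0.116   0.0215] -> [ 0.254  -0.0032  0.9123] turn -0.0289
```

>>> carry_out([
  [[0.12,0,0.1],-0.015],
  [[0.254,-0.003,0.3],-0.029],
  [[0.254,-0.003,0.5],-0.029],
  [[0.254,-0.003,0.68],-0.029],
  [[0.254,-0.003,0.8],-0.029],
  [[0.254,-0.003,0.88],-0.029],
  [[0.254,-0.003,0.91],-0.029],
  [[0.254,-0.003,0.91],-0.029],
  [[0.254,-0.003,0.91],-0.029],
], hand=-0.06)

```text
time_s: 9.65
ee_pos: [0.7046, -0.1174, 0.0229]
eef_rot: [3.139, 0.001, 1.64]
force: [0.1, -1.0, 0.3]
grip_width: 0.0497
grip_force: 0.0
```

>>> carry_out([
  [[0,0,0],0],
  [[0,0,0],0],
  [[0,0,0],0],
  [[0,0,0],0],
  [[0,0,0],0],
  [[0,0,0],0],
], hand=1, force=25)

```text
time_s: 10.25
ee_pos: [0.7039, -0.1174, 0.0213]
eef_rot: [3.141, 0.0, 1.64]
force: [-0.0, 0.4, 0.9]
grip_width: 0.0124
grip_force: 25.0
```

>>> carry_out([
  [[0,0,-0.2],0],
  [[0,0,-0.45],0],
  [[0,0,-0.7],0],
  [[0.1,-0.05,-0.95],-0.02],
  [[0.22,-0.15,-0.95],-0.04],
  [[0.35,-0.25,-0.95],-0.06],
  [[0.5,-0.35,-0.95],-0.08],
  [[0.65,-0.45,-0.95],-0.1],
  [[0.8,-0.5,-0.95],-0.12],
  [[0.95,-0.55,-0.95],-0.14],
  [[1,-0.6,-0.95],-0.16],
  [[1,-0.6,-0.95],-0.18],
])

```text
time_s: 11.45
ee_pos: [0.5695, 0.0755, 0.2116]
eef_rot: [3.141, 0.0, 2.778]
force: [-0.7, -0.6, -1.0]
grip_width: 0.0126
grip_force: 25.0
```

```bash
sed -i 's/^Y=.*SO=np.array(\[.503,.2893,0\])/Y=0.2125; SO=np.array([.5051,.2913,0])/' h.py; python3 - <<'E'
from h import *
o=ctrl.get_obs(); print(o["grip_force"])
plan([s2w([-.013,-.048,.15]),s2w([-.013,-.048,.042])],Y-np.pi)
E
```

```text
24.995246529579163
t 11.45 tcp [0.5695 0.0755 0.2116] rot [3.141 0.    2.778] sorter [ 0.0174 -0.2246  0.2116] F [-0.7 -0.6 -1. ] w 0.012620678128017473
[0.5025 0.2416 0.15  ] -> [0.6085 0.6574 0.308 ] turn -0.0917
[0.5025 0.2416 0.042 ] -> [0.6085 0.6573 0.848 ] turn -0.0917
```

>>> carry_out([
  [[0.15,0.16,0],-0.023],
  [[0.3,0.33,0],-0.046],
  [[0.45,0.5,0],-0.069],
  [[0.608,0.657,0],-0.092],
  [[0.608,0.657,0.1],-0.092],
  [[0.608,0.657,0.3],-0.092],
  [[0.608,0.657,0.5],-0.092],
  [[0.608,0.657,0.65],-0.092],
  [[0.608,0.657,0.76],-0.092],
  [[0.608,0.657,0.82],-0.092],
  [[0.608,0.657,0.85],-0.092],
  [[0.608,0.657,0.85],-0.092],
])

```text
time_s: 12.65
ee_pos: [0.5048, 0.2404, 0.0414]
eef_rot: [-3.142, 0.0, -2.934]
force: [-0.5, -1.2, 0.2]
grip_width: 0.0128
grip_force: 25.0
```

>>> carry_out([
  [[0,0,0.015],0],
  [[0,0,0.015],0],
  [[0,0,0.015],0],
], hand=0.3)

```text
time_s: 12.95
ee_pos: [0.505, 0.2405, 0.0389]
eef_rot: [3.141, 0.001, -2.934]
force: [0.3, 0.0, 0.6]
grip_width: 0.0317
grip_force: 0.0
```

>>> carry_out([
  [[0,0,-0.2],0],
  [[0,0,-0.4],0],
  [[0.1,0,-0.6],0],
  [[0.1,0,-0.6],0],
  [[0.1,0,-0.6],0],
])

```text
time_s: 13.45
ee_pos: [0.4853, 0.2364, 0.1592]
eef_rot: [3.141, 0.002, -2.934]
force: [0.4, -0.4, -0.6]
grip_width: 0.033
grip_force: 0.0
```

```bash
python3 - <<'E'
from h import *
plan([],Y-np.pi)
p,d,i=grip("wrist"); cv2.imwrite("pics/w4.png",p[100:330,130:420].repeat(2,0).repeat(2,1))
for x in finder.pinpoint("wrist","screw")[:2]: print("pin",x["conf"],x["location"],w2s(onplane(i,x["location"],.014)))
for x in finder.pinpoint("scene","screw")[:2]: print("pin",x["conf"],x["location"])
E
```

```text
t 13.45 tcp [0.4853 0.2364 0.1592] rot [ 3.141e+00  2.000e-03 -2.934e+00] sorter [-0.031  -0.0495  0.1592] F [ 0.4 -0.4 -0.6] w 0.03297319803275489
wrist grip 0 
pin 0.86 [284.4, 232.8] [ 0.00303643 -0.04836295  0.014     ]
pin 0.6 [299.2, 340.2]
```

View pics/w4.png

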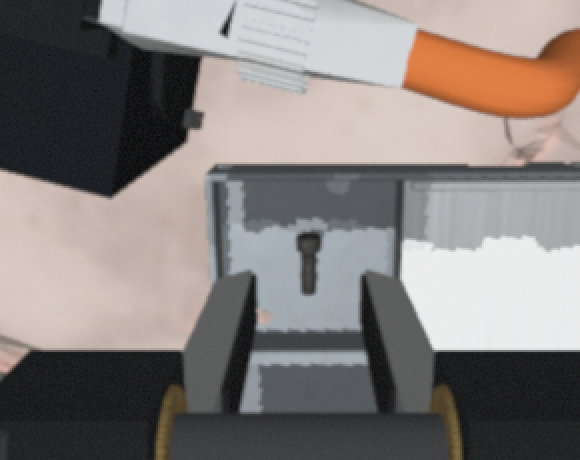

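>>> carry_out([
  [[-0.1,0.2,0],0],
  [[-0.2,0.4,0],0],
  [[-0.3,0.488,0],0],
  [[-0.3,0.488,0.1],0],
  [[-0.3,0.488,0.25],0],
  [[-0.3,0.488,0.345],0],
  [[-0.34,0.488,0.345],0],
  [[-0.38,0.488,0.345],0],
  [[-0.4,0.488,0.345],0],
  [[-0.4,0.488,0.345],0],
  [[-0.4,0.488,0.345],0],
])

```text
time_s: 14.75
ee_pos: [0.5436, 0.3483, 0.0899]
eef_rot: [3.141, 0.001, -2.935]
force: [-0.3, 0.1, 0.7]
grip_width: 0.033
grip_force: 0.0
```

```bash
python3 - <<'E'
from h import *
plan([],Y-np.pi)
E
```

```text
t 14.75 tcp [0.5436 0.3483 0.0899] rot [ 3.141e+00  1.000e-03 -2.935e+00] sorter [0.0497 0.0476 0.0899] F [-0.3  0.1  0.7] w 0.032955241892410454
```

>>> carry_out([
  [[-0.008,0,0],0],
  [[-0.008,-0.04,0],0],
  [[-0.008,-0.08,0],0],
  [[-0.008,-0.13,0],0],
  [[-0.009,-0.18,0],0],
  [[-0.009,-0.23,0],0],
  [[-0.009,-0.28,0],0],
  [[-0.01,-0.33,0],0],
  [[-0.01,-0.38,0],0],
  [[-0.011,-0.43,0],0],
  [[-0.011,-0.48,0],0],
  [[-0.011,-0.49,0],0],
])

```text
time_s: 15.95
ee_pos: [0.5656, 0.2521, 0.0894]
eef_rot: [3.141, -0.0, -2.935]
force: [-2.5, 5.4, -0.6]
grip_width: 0.0333
grip_force: 3.0
```

>>> carry_out([
  [[0,-0.01,0],0],
  [[0,-0.02,0],0],
  [[0,-0.03,0],0],
  [[0,-0.035,0],0],
  [[0,-0.035,0],0],
])

```text
time_s: 16.45
ee_pos: [0.5669, 0.2461, 0.0894]
eef_rot: [3.141, -0.0, -2.935]
force: [-2.4, 4.4, 1.5]
grip_width: 0.0331
grip_force: 2.3
```

```bash
python3 - <<'E'
from h import *
plan([],Y-np.pi)
grip("wrist")
E
```

```text
t 16.45 tcp [0.5669 0.2461 0.0894] rot [ 3.141 -0.    -2.935] sorter [ 0.0508 -0.0572  0.0894] F [-2.4  4.4  1.5] w 0.03308806876326862
wrist grip 1012 [[0.0471, -0.0733, 0.0528], [0.0559, -0.0466, 0.0867], [0.0681, -0.0402, 0.0925]]
0.74 [299. 267.] [ 0.0645 -0.0464  0.071 ]
```

>>> carry_out([
  [[0,-0.005,0],0],
  [[0,-0.01,0],0],
  [[0,-0.014,0],0],
  [[0,-0.014,0],0],
])

```text
time_s: 16.95
ee_pos: [0.5675, 0.2434, 0.0894]
eef_rot: [3.141, -0.0, -2.934]
force: [-2.0, 3.8, 1.9]
grip_width: 0.0331
grip_force: 2.6
```

>>> carry_out([
  [[0,-0.005,0],0],
  [[0,-0.01,0],0],
  [[0,-0.01,0],0],
])

```text
time_s: 17.25
ee_pos: [0.5676, 0.2428, 0.0893]
eef_rot: [3.139, 0.0, -2.934]
force: [-3.2, 14.1, 0.2]
grip_width: 0.0332
grip_force: 7.3
```

>>> carry_out([
  [[0,0.04,0],0],
  [[0.06,0.04,0],0],
  [[0.12,0.04,-0.1],0],
  [[0.12,0.04,-0.35],0],
  [[0.12,0.04,-0.6],0],
  [[0.12,0.04,-0.75],0],
  [[0.12,0.04,-0.75],0],
], hand=-0.28)

```text
time_s: 17.95
ee_pos: [0.5442, 0.2443, 0.2442]
eef_rot: [3.141, 0.008, -2.935]
force: [0.7, -0.8, -1.5]
grip_width: 0.0604
grip_force: 0.0
```

```bash
python3 - <<'E'
from h import *
grip("side")
plan([[.718,-.048,.2]],np.radians(126.5))
E
```

```text
side grip 22 [[0.0537, -0.0543, 0.053], [0.0542, -0.0449, 0.0797], [0.0559, -0.0431, 0.0918]]
0.92 [279. 264.] [ 0.0655 -0.0542  0.071 ]
0.54 [312. 310.] [0.0116 0.0704 0.071 ]
t 18.05 tcp [0.543  0.2439 0.2391] rot [-3.141  0.    -2.935] sorter [ 0.027  -0.0544  0.2391] F [ 0.4 -0.6 -0.5] w 0.06018270798818181
[ 0.718 -0.048  0.2  ] -> [-0.5568 -1.6078  0.1966] turn 0.1815
```

>>> carry_out([
  [[-0.04,-0.13,0],0.022],
  [[-0.08,-0.26,0],0.044],
  [[-0.12,-0.39,0],0.066],
  [[-0.16,-0.52,0],0.088],
  [[-0.2,-0.65,0],0.11],
  [[-0.24,-0.78,0],0.132],
  [[-0.28,-0.9,0],0.155],
  [[-0.32,-1,0],0.182],
  [[-0.32,-1,0.1],0.182],
  [[-0.32,-1,0.1],0.182],
])

```text
time_s: 19.05
ee_pos: [0.6456, 0.0608, 0.2147]
eef_rot: [-3.136, -0.004, 2.204]
force: [-0.2, -0.4, -1.0]
grip_width: 0.0601
grip_force: 0.0
```

```bash
python3 - <<'E'
from h import *
plan([[.718,-.048,.2]],np.radians(126.5))
E
```

```text
t 19.05 tcp [0.6456 0.0608 0.2147] rot [-3.136 -0.004  2.204] sorter [ 0.0887 -0.2549  0.2147] F [-0.2 -0.4 -1. ] w 0.06014467975489232
[ 0.718 -0.048  0.2  ] -> [-0.6532 -0.0295  0.0712] turn -0.0006
```

>>> carry_out([
  [[-0.2,-0.01,0.03],0],
  [[-0.4,-0.02,0.05],0],
  [[-0.6,-0.03,0.07],0],
  [[-0.65,-0.03,0.07],0],
  [[-0.65,-0.03,0.07],0],
  [[-0.65,-0.03,0.07],0],
])

```text
time_s: 19.65
ee_pos: [0.7185, -0.0454, 0.2051]
eef_rot: [-3.141, -0.001, 2.207]
force: [-0.3, -0.4, 0.1]
grip_width: 0.0604
grip_force: 0.0
```

```bash
python3 - <<'E'
from h import *
i=camera_info("wrist"); p,d=camera("wrist"); cv2.imwrite("pics/w5.png",p)
v,u=np.mgrid[0:420,0:560]; P=deproj(i,np.c_[u.ravel(),v.ravel()],d.ravel())
s=(abs(P[:,0]-.694)<.04)&(abs(P[:,1]+.016)<.04)&(P[:,2]>.042)&(P[:,2]<.056)
print(s.sum(),cv2.minAreaRect((P[s,:2]*1000).astype(np.float32)),np.percentile(P[s,2],[5,50,95]))
for x in finder.pinpoint("wrist","relay")[:4]: print("pin",x["conf"],x["location"],onplane(i,x["location"],0))
plan([],np.radians(126.5))
E
```

```text
850 ((696.3529052734375, -16.144100189208984), (26.957666397094727, 33.99925994873047), 36.33885192871094) [0.04701781 0.04838268 0.04961772]
pin 0.97 [279.6, 163.0] [ 0.69341084 -0.0185434   0.        ]
pin 0.97 [341.1, 124.9] [0.72544045 0.06054266 0.        ]
pin 0.79 [340.9, 208.6] [ 0.78962031 -0.01872573  0.        ]
t 19.75 tcp [ 0.7186 -0.0451  0.2057] rot [3.141 0.    2.207] sorter [ 0.1377 -0.3738  0.2057] F [0.8 0.4 0.1] w 0.06011734267226647
```

View pics/w5.png

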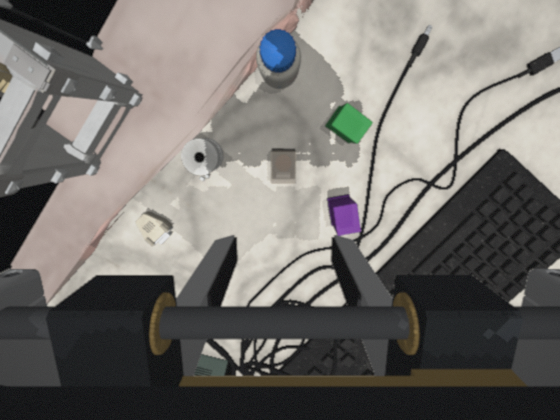

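The grey relay at (283,165) is square to the fingers; coupling (200,157), green (350,122) and purple (344,213) stay outside the finger span.

>>> carry_out([
  [[0.1,-0.008,0.05],0],
  [[0.184,-0.008,0.2],0],
  [[0.184,-0.008,0.4],0],
  [[0.184,-0.008,0.58],0],
  [[0.184,-0.008,0.72],0],
  [[0.184,-0.008,0.82],0],
  [[0.184,-0.008,0.863],0],
  [[0.184,-0.008,0.863],0],
  [[0.184,-0.008,0.863],0],
])

```text
time_s: 20.65
ee_pos: [0.6963, -0.0176, 0.0342]
eef_rot: [3.14, 0.001, 2.206]
force: [0.1, 0.1, 1.8]
grip_width: 0.0603
grip_force: 0.0
```

>>> carry_out([
  [[0,0,0],0],
  [[0,0,0],0],
  [[0,0,0],0],
  [[0,0,0],0],
  [[0,0,0],0],
], hand=1, force=15)

```text
time_s: 21.15
ee_pos: [0.6959, -0.018, 0.0328]
eef_rot: [3.141, 0.0, 2.205]
force: [0.2, -0.3, 1.9]
grip_width: 0.028
grip_force: 15.0
```

>>> carry_out([
  [[0,0,-0.15],0],
  [[0,0,-0.35],0],
  [[0,0,-0.6],0],
  [[0,0,-0.85],0],
  [[0,0,-0.95],0],
  [[0,0,-0.95],0],
])

```text
time_s: 21.75
ee_pos: [0.6967, -0.018, 0.2266]
eef_rot: [3.137, 0.004, 2.205]
force: [-0.2, -0.5, -1.0]
grip_width: 0.028
grip_force: 15.0
```

```bash
python3 - <<'E'
from h import *
plan([s2w([-.003,.048,.22])],Y-np.pi)
E
```

```text
t 21.75 tcp [ 0.6967 -0.018   0.2266] rot [3.137 0.004 2.205] sorter [ 0.1221 -0.3428  0.2266] F [-0.2 -0.5 -1. ] w 0.027952367857509697
[0.492  0.3376 0.22  ] -> [2.0389 0.2294 0.0261] turn -0.1829
```

>>> carry_out([
  [[0.1,0.01,0],-0.01],
  [[0.25,0.03,0],-0.03],
  [[0.4,0.05,0],-0.05],
  [[0.55,0.07,0],-0.07],
  [[0.7,0.08,0],-0.09],
  [[0.85,0.1,0],-0.11],
  [[1,0.12,0],-0.13],
  [[1,0.12,0],-0.15],
  [[1,0.12,0],-0.17],
  [[1,0.12,0],-0.183],
  [[1,0.12,0],-0.183],
])

```text
time_s: 22.85
ee_pos: [0.5962, 0.1573, 0.2209]
eef_rot: [3.142, -0.002, -2.927]
force: [0.7, 0.0, 0.2]
grip_width: 0.028
grip_force: 15.0
```

```bash
python3 - <<'E'
from h import *
plan([s2w([-.003,.048,.22]),s2w([-.003,.048,.048])],Y-np.pi)
E
```

```text
t 22.85 tcp [0.5962 0.1573 0.2209] rot [ 3.142e+00 -2.000e-03 -2.927e+00] sorter [ 0.0607 -0.1502  0.2209] F [0.7 0.  0.2] w 0.02796471349970407
[0.492  0.3376 0.22  ] -> [0.3164 0.9917 0.0051] turn 0.0004
[0.492  0.3376 0.048 ] -> [0.3143 0.9917 0.8651] turn 0.0004
```

>>> carry_out([
  [[0.06,0.15,0],0],
  [[0.14,0.35,0],0],
  [[0.2,0.58,0],0],
  [[0.28,0.8,0],0],
  [[0.315,0.99,0],0],
  [[0.315,0.99,0.05],0],
  [[0.315,0.99,0.2],0],
  [[0.315,0.99,0.4],0],
  [[0.315,0.99,0.55],0],
  [[0.315,0.99,0.65],0],
  [[0.315,0.99,0.65],0],
  [[0.315,0.99,0.65],0],
])

```text
time_s: 24.05
ee_pos: [0.4933, 0.3371, 0.0926]
eef_rot: [-3.141, -0.001, -2.93]
force: [0.6, -0.2, -0.8]
grip_width: 0.028
grip_force: 15.0
```

```bash
python3 - <<'E'
from h import *
plan([s2w([-.003,.048,.048])],Y-np.pi)
E
```

```text
t 24.05 tcp [0.4933 0.3371 0.0926] rot [-3.141e+00 -1.000e-03 -2.930e+00] sorter [-0.0019  0.0472  0.0926] F [ 0.6 -0.2 -0.8] w 0.027951723181309823
[0.492  0.3376 0.048 ] -> [0.0054 0.004  0.2231] turn -0.0001
```

>>> carry_out([
  [[0.005,0.004,0.08],0],
  [[0.005,0.004,0.16],0],
  [[0.005,0.004,0.2],0],
  [[0.005,0.004,0.215],0],
  [[0.005,0.004,0.225],0],
  [[0.005,0.004,0.225],0],
  [[0.005,0.004,0.225],0],
])

```text
time_s: 24.75
ee_pos: [0.4923, 0.3382, 0.0483]
eef_rot: [3.141, 0.001, -2.928]
force: [0.1, 0.7, 0.5]
grip_width: 0.0278
grip_force: 15.0
```

>>> carry_out([
  [[0,0,0],0],
  [[0,0,0],0],
  [[0,0,0],0],
], hand=0.05)

```text
time_s: 25.05
ee_pos: [0.492, 0.3381, 0.0478]
eef_rot: [3.142, 0.0, -2.928]
force: [0.2, -0.5, 0.5]
grip_width: 0.044
grip_force: 0.0
```

>>> carry_out([
  [[0,0,-0.1],0],
  [[0,0,-0.3],0],
  [[0.1,0,-0.5],0],
  [[0.2,0,-0.7],0],
  [[0.25,0,-0.7],0],
  [[0.25,0,-0.7],0],
  [[0.25,0,-0.7],0],
])

```text
time_s: 25.75
ee_pos: [0.4431, 0.3273, 0.1866]
eef_rot: [-3.141, -0.001, -2.928]
force: [0.8, -0.0, 0.1]
grip_width: 0.0446
grip_force: 0.0
```

```bash
python3 - <<'E'
from h import *
plan([],Y-np.pi)
i=camera_info("wrist"); p,d=camera("wrist"); q=camera("side")[0]
v,u=np.mgrid[0:420,0:560]; P=(deproj(i,np.c_[u.ravel(),v.ravel()],d.ravel())-SO)@SR
s=(P[:,2]>.052)&(P[:,2]<.07)&(abs(P[:,0])<.05)&(P[:,1]>0)&(P[:,1]<.1)
if s.sum(): print(s.sum(),cv2.minAreaRect((P[s,:2]*1000).astype(np.float32)),np.percentile(P[s,2],[5,50,95]))
grip("wrist")
c=np.hstack([cv2.resize(p[100:380,130:430],(400,373)),cv2.resize(q[200:370,220:400],(395,373))]); cv2.imwrite("pics/f.png",c)
E
```

```text
t 25.75 tcp [0.4431 0.3273 0.1866] rot [-3.141e+00 -1.000e-03 -2.928e+00] sorter [-0.0531  0.0483  0.1866] F [ 0.8 -0.   0.1] w 0.0445582918367527
890 ((-2.754828453063965, 48.95708465576172), (26.77206802368164, 35.20660400390625), 89.80121612548828) [0.05774348 0.06227689 0.06339741]
wrist grip 0
```

View pics/f.png

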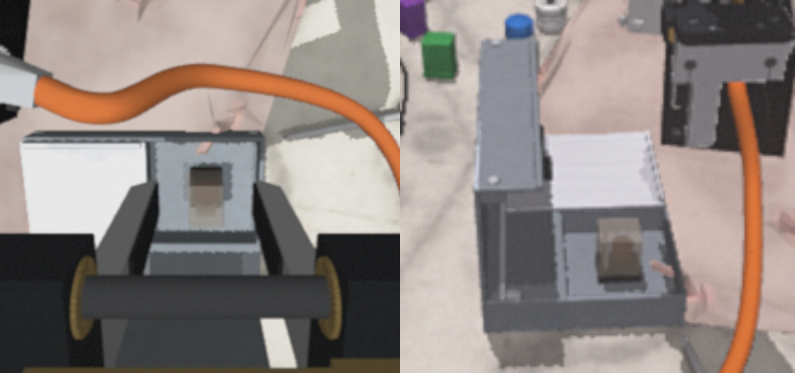

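The relay stands upright in the left bay (top at 62 mm, as it should be) and the shutter covers the right bay. The robot is clear of everything, so I hand in.

```bash
python3 -c "
from station import ctrl
print(ctrl.hand_in())"
```

```text
the job is handed in; nothing more can be done
None
```

The job is handed in, with no verdict shown: the screw is in the right bay under the shutter at its right stop, and the relay stands upright in the left bay; since the moves allowed no tilt, I pushed the grip with the tool straight down just in front of the canopy.

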